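# Sort the seized pliers from the working ones

### The arm

A 6-joint arm with a two-finger parallel gripper is mounted at the origin on the work surface. World frame = base frame: x ahead of the robot, y to its left, z up, the work surface at z = 0. Lengths are in mm, angles in rad, forces in N, time in s.
With the tool pointing down it reaches from about 375 to 975 mm from the base axis. Payload 3.8 kg.
Tool frame: the origin (TCP) lies on the centre line of the jaws, within the pads' length; the fingertips stand 17 mm ahead of it and the grasp point (between the pads) lies 2 mm behind it; z points along the fingers, x is the direction in which the jaws open and shut, and the axes are right-handed (so a half turn about z gives the same grasp; the last joint's range is limited). The gripper opens to 85 mm and grips with 20 to 120 N. Pads are 22 mm wide; open, the fingers measure 114 mm over their backs; the gripper's body (76 mm by 85 mm) begins 54 mm behind the grasp point. The pads swing forward as they close: fully open they stand 13 mm farther back than shut.
Start: joints at [1.22, 0.264, 1.604, -0, 1.274, -0.037], TCP at [208.353, 642.033, 248.28] pointing down, gripper open.
Joint ranges: [-2.63, 2.63], [-0.94, 2.18], [0.31, 2.57], [-1.31, 4.45], [0, 2.66], [-2.55, 2.55]. Speed limits (rad/s): [2.57, 2.57, 3.14, 3.14, 3.14, 3.14].

### API

Orientations are given as a 3x3 rotation matrix whose columns are the frame's x, y, z axes.
In Python, from bench import env gives the robot as it stands.
- The arm moves only by the tool drive_tool, never from a script. Its argument "increments" is one flat list of numbers, 6 for each row, row after row: the shift along the tool's x, y, z in m, then the turn, a rotation vector about the tool's x, y, z in degrees. A call has 1 to 10 rows; each row is the pose to reach, as a shift and turn from the pose measured when the call began, along the tool's axes at that moment; what a row does not reach only later rows make up. A row lasts 1/8 s, in which the tool goes at most 62.5 mm and 10.7 degrees, less where a joint would pass 70% of its speed; a pose out of reach is approached as far as the arm can. A call with a gripper value outside its range is refused whole. "grip" is the closure, from -1 (fully open) to 1 (shut), so that 0 is half open, set as the call begins (left out, the last holds). The fingers move at their own pace and stop on an object; "newtons" is the grip in N (left out, the last holds). Time passes only in rows, so rows that repeat a pose let the fingers close. It gives the time, the measured TCP pose, the force and the opening at its end, in the units of the state.
- env.get_state(): the state, without advancing time (a new reading comes with each control period).
- env.camera(name): name is "scene" or "top" or "wrist"; returns a dict with "img" (400x640x3 uint8, blue, green, red), "fx", "fy", "cx", "cy" (pixels), "origin" and "attitude" of the camera in the world. Camera axes: x right, y down, z forward; pixel columns grow to the right and rows downward; lengths in mm; the calibration is good to about 2 mm. A picture is of the moment at which its call begins. There is no depth.
- env.hand_in(): hands the job in, once; it reports no verdict.
The state is a dict: "time": time; "q": joint angles; "qd": joint speeds; "joint_efforts": joint torques, N m; "tool_pos": TCP position; "eef_rot": TCP orientation; "force": force on the tool from outside, world axes, zero at the start; "torque": the same for the moment, N m; "finger_gap": finger opening in mm.
Only numpy, scipy, OpenCV 4.12 (cv2) and the standard library are available. Lean on these libraries where they do the work, as an engineer would, in place of code of your own. Each camera call takes 0.05 s, during which the arm holds its last target. There are 200 camera calls.

### The job

Try each of the three old pairs of pliers by squeezing its handles together. Put the pairs that work in the wooden tray with their jaws closed, and any pair that is seized in the round steel pan for repair. Lay every pair flat on the floor of its container, not on top of another and not dropped from a height, and leave the tin, the spanner and the oil can where they are.

Things in the scene. Friction and masses are not known exactly. Their poses are not given: they have to be found in the camera images.
- tray: Stock tray: open shallow box of pale wood with steel corner straps, fixed to the bench, 230 (its x) x 220 (its y) x 45 mm high, walls and floor 8 mm (inside 214 x 204 mm). Origin at the centre of its underside, on the bench; z up. It stands on the left or on the right of the pliers, the pan on the other side.
- tray_floor (a point): Centre of the stock tray's inner floor, 8 mm above the bench; axes as the tray's.
- pan: Repair pan: round open pan of bare steel, fixed to the bench, flaring from 216 mm across at the foot to 248 mm at the rim, 48 mm high, wall 3 mm, inner floor 4 mm above the bench and flat over about 210 mm. Origin at the centre of its underside, on the bench; z up.
- pan_floor (a point): Centre of the pan's inner floor, 4 mm above the bench.
- pliers_1_pivot (a point): Pliers 1: old combination pliers, dark steel, black handles, lying flat, jaws part open and pointing roughly away from the robot. The three pairs look the same. 167 mm long: jaw tips 46 mm ahead of the rivet, handle ends 121 mm behind; 11 to 12 mm thick; 230 g, centre of mass 25 mm behind the rivet. This point: the rivet, 6 mm above the surface they lie on.
- pliers_1_left (a point): Middle of the left (+y) handle of pliers 1, half-way up, 50 mm behind the rivet, where the handles are straight and are best squeezed together. Handles 11 mm wide, 12 mm high. Over the outsides of both handles here, closed pliers measure 39 mm, open ones (at the start) 51 to 60 mm. Left means seen from the handles towards the jaws.
- pliers_1_right (a point): Middle of the right handle of pliers 1, half-way up, opposite the left point: the line between the two points is the line to squeeze along, their mid-point the centre of the grip.
- pliers_1_hinge (a joint): Opening angle of pliers 1 (rad): 0 jaws and handles fully closed, 0.26 to 0.42 at the start. A working pair closes under a squeeze of 2 to 3 N on the handles and stays where it is left; a seized pair does not move under any grip.
- pliers_2_pivot (a point): Pliers 2: same make and looks as pliers 1; this is the rivet, 6 mm above the surface they lie on.
- pliers_2_left (a point): Middle of the left (+y) handle of pliers 2, half-way up, as for pliers 1.
- pliers_2_right (a point): Middle of the right handle of pliers 2, half-way up, opposite the left point: the line between the two points is the line to squeeze along, their mid-point the centre of the grip.
- pliers_2_hinge (a joint): Opening angle of pliers 2 (rad): 0 jaws and handles fully closed, 0.26 to 0.42 at the start.
- pliers_3_pivot (a point): Pliers 3: same make and looks as pliers 1; this is the rivet, 6 mm above the surface they lie on.
- pliers_3_left (a point): Middle of the left (+y) handle of pliers 3, half-way up, as for pliers 1.
- pliers_3_right (a point): Middle of the right handle of pliers 3, half-way up, opposite the left point: the line between the two points is the line to squeeze along, their mid-point the centre of the grip.
- pliers_3_hinge (a joint): Opening angle of pliers 3 (rad): 0 jaws and handles fully closed, 0.26 to 0.42 at the start.
- grease_tin: Bystander: low round metal tin, 60 mm across, 50 mm high. Origin at the centre of its underside.
- spanner: Bystander: steel spanner, 130 mm long, lying on the bench. Origin at the middle of its underside, x along it.
- oiler: Bystander: small oil can, a round steel body 56 mm across under a cone and a thin upright spout, 78 mm high. Origin at the centre of its underside.
Not all that is in view belongs to the job. What is shaped like the part that bears pliers_3_pivot but pink or yellow is not meant.

How it is judged:
By the outcome, as a careful person would: the job done as asked, in the order asked, and still so for the second after the job is handed in, with the robot touching nothing.
It also fails if it takes over 67 s, if anything falls off the work surface, if the arm or the gripper's body presses on something with over 40 N, if the wrist force passes 120 N, or if a joint passes its speed limit or range.

## Working session

There is one attempt and no reset: what is moved stays moved. The work goes in short steps, Python scripts to look and compute and a tool call to move; the robot and the scene stay as the last step left them, time stands still between calls to the robot, and variables do not carry over. Pictures are saved under pics/ and viewed, about 8 in all and at most 12, crops included, and the job is handed in when it is done.

Besides the shell and the picture viewer there is one more tool, called after ">>>" as a command line: name --argument value ..., lists and objects as JSON in quotes. drive_tool: Moves the arm, as the interface text tells. Its arguments: {"type":"object","properties":{"increments":{"type":"array"},"grip":{"type":"number"},"newtons":{"type":"number"}},"required":["increments"]}

```bash
ls; mkdir -p pics
python3 - <<'E'
from bench import env
import cv2,json
for n in("top","scene"):
    c=env.camera(n); cv2.imwrite(f"pics/{n}0.png",c["img"]); print(n,c["fx"],c["fy"],c["cx"],c["cy"],c["origin"],c["attitude"])
s=env.get_state(); print(s)
E
```

```text
pics
top 504.66322685873484 504.66322685873484 322.2357305910786 198.36971935279854 [3.11274662e+02 2.35581363e-01 1.36009117e+03] [[ 0.00353018 -0.98041784  0.1968969 ]
 [-0.99997696 -0.00460257 -0.00498913]
 [ 0.00579767 -0.19687475 -0.9804115 ]]
scene 432.0025172559738 432.0025172559738 320.96170739838476 202.79599450272715 [1396.79106791  410.81265265  950.60864858] [[-0.45012091  0.63234052 -0.63050507]
 [ 0.89291284  0.31090553 -0.32564461]
 [-0.00989077 -0.70956552 -0.70457005]]
{'time': 0.1, 'q': array([ 1.22010190e+00,  2.64709025e-01,  1.60527567e+00,  3.55962062e-05,
        1.27372448e+00, -3.69320131e-02]), 'qd': array([-0.00030543,  0.00099187, -0.00425042, -0.00040395,  0.00083511,
        0.00035287]), 'joint_efforts': array([ 2.46281488e-04, -5.16701066e+01, -3.68594885e+01, -9.23418952e-05,
        6.16226564e-03, -1.16863652e-05]), 'tool_pos': array([208.11935615, 641.42995847, 247.04482986]), 'eef_rot': array([[ 3.08648687e-01,  9.51175805e-01, -7.59093946e-04],
       [ 9.51173759e-01, -3.08649600e-01, -1.97599796e-03],
       [-2.11381549e-03, -1.12141067e-04, -9.99997760e-01]]), 'force': array([-0.02596231,  0.46090477,  0.05265557]), 'torque': array([-0.003017  , -0.01540525,  0.00363453]), 'finger_gap': 85.61239610447278}
```

View pics/top0.png

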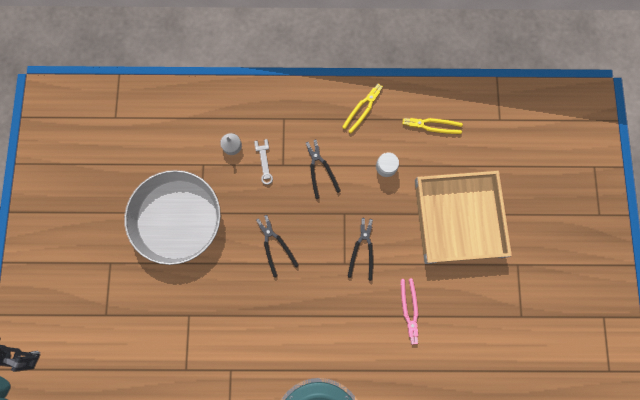

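The top view shows the black pliers with rivets near (317,158), (268,232) and (365,236). The pan is at (173,217), the tray at (463,217), the tin at (388,164), the spanner at (264,162) and the oiler at (231,144). The pink and yellow pliers are decoys.

```bash
cat > h.py <<'E'
import numpy as np, cv2
def ray(c,u,v,z):
    d=np.array(c["attitude"])@np.array([(u-c["cx"])/c["fx"],(v-c["cy"])/c["fy"],1]); o=np.array(c["origin"])
    return (o+d*(z-o[2])/d[2])
def proj(c,p):
    q=np.array(c["attitude"]).T@(np.array(p,float)-np.array(c["origin"])); return np.array([c["fx"]*q[0]/q[2]+c["cx"],c["fy"]*q[1]/q[2]+c["cy"]])
def handles(c,roi,z=6,thr=60,amin=30):
    """black handle blobs inside roi (u0,v0,u1,v1): centre, ends, in world at height z"""
    u0,v0,u1,v1=roi; g=c["img"][v0:v1,u0:u1].max(2)
    n,l,s,_=cv2.connectedComponentsWithStats((g<thr).astype(np.uint8))
    out=[]
    for i in range(1,n):
        if s[i,4]<amin: continue
        v,u=np.nonzero(l==i)
        P=np.array([ray(c,a+u0,b+v0,z)[:2] for a,b in zip(u,v)])
        out.append(P)
    return out
E
python3 - <<'E'
from bench import env
from h import *
c=env.camera("top"); s=env.camera("scene")
im=c["img"]
cr=cv2.resize(im[130:285,240:400],None,fx=5,fy=5*0.75/0.75,interpolation=cv2.INTER_CUBIC)
cv2.imwrite("pics/crop.png",cv2.resize(im[135:283,245:395],None,fx=4,fy=4,interpolation=cv2.INTER_CUBIC))
for roi in((295,135,345,205),(250,210,302,282),(340,212,380,285)):
    for thr in (45,):
        for P in handles(c,roi,6,thr,15):
            m=P.mean(0); w,V=np.linalg.eigh(np.cov(P.T)); d=V[:,1]; t=(P-m)@d
            print(roi,thr,len(P),m.round(1),"ends",(m+d*t.min()).round(),(m+d*t.max()).round(), "w",(4*np.sqrt(w[0])).round(1))
# wood tray / pan etc
print("pan rim L,R,T,B", [ray(c,*p,48)[:2].round() for p in((126,217),(220,217),(173,171),(173,264))])
print("tray corners", [ray(c,*p,45)[:2].round() for p in((417,176),(501,172),(510,257),(428,263))])
print("tin",ray(c,388,158,50),"oiler",ray(c,231,150,0),"spanner",ray(c,262,143,5),ray(c,267,180,5))
E
```

```text
pan rim L,R,T,B [array([522., 509.]), array([524., 262.]), array([648., 393.]), array([400., 378.])]
tray corners [array([ 638., -261.]), array([ 650., -487.]), array([ 422., -496.]), array([ 406., -281.])]
tin [ 686.10532374 -183.1555852    50.        ] oiler [721.35128851 249.24421481   0.        ] spanner [740.67013519 162.46659983   5.        ] [634.36281588 145.81670489   5.        ]
```

View pics/crop.png

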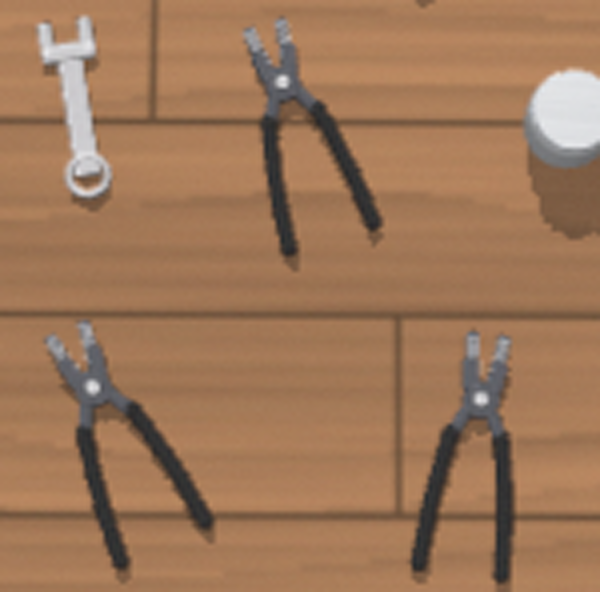

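View pics/scene0.png

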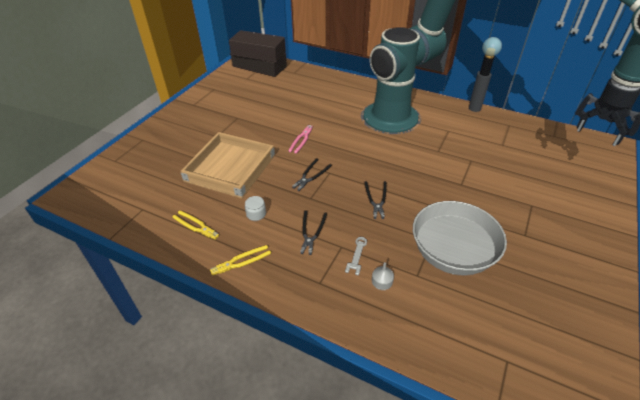

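The crop shows the rivets as bright dots, with both handles clearly separate on each pair. The scene view agrees with the layout.

```bash
cat >> h.py <<'E'
def pliers(c,roi,thr=75,zr=11,zh=9):
    """rivet (bright near dark head) and grip points 50 mm behind rivet"""
    u0,v0,u1,v1=roi; im=c["img"][v0:v1,u0:u1].astype(int); big=4
    up=cv2.resize(im.astype(np.uint8),None,fx=big,fy=big,interpolation=cv2.INTER_CUBIC).astype(int)
    g=up.max(2); n,l,s,_=cv2.connectedComponentsWithStats((g<thr).astype(np.uint8))
    H=[]
    for i in range(1,n):
        if s[i,4]>30*big*big:
            v,u=np.nonzero(l==i)
            H.append(np.array([ray(c,(a+.5)/big-.5+u0,(b+.5)/big-.5+v0,zh)[:2] for a,b in zip(u,v)]))
    sat=up.max(2)-up.min(2); b=((up.min(2)>140)&(sat<40)).astype(np.uint8)
    n,l,s,ce=cv2.connectedComponentsWithStats(b)
    R=[(s[i,4],ray(c,(ce[i][0]+.5)/big-.5+u0,(ce[i][1]+.5)/big-.5+v0,zr)[:2]) for i in range(1,n) if s[i,4]>8]
    return H,R
ROI=((295,135,345,205),(250,210,302,282),(340,212,382,285))
E
python3 - <<'E'
from bench import env
from h import *
c=env.camera("top")
for roi in ROI:
    H,R=pliers(c,roi)
    print(roi,"R",[(a,r.round(1)) for a,r in R])
    for P in H:
        m=P.mean(0); w,V=np.linalg.eigh(np.cov(P.T)); d=V[:,1]*np.sign(V[0,1]); t=(P-m)@d
        print(len(P),m.round(1),"ends",(m+d*t.min()).round(),(m+d*t.max()).round(),"w",(np.sqrt(12*w[0])).round(1))
    if len(H)==2 :
        r=max(R,key=lambda x:x[0] if 1 else 0)
E
```

```text
(295, 135, 345, 205) R [(np.int32(43), array([746.7,  15. ])), (np.int32(174), array([735.1,  33.9])), (np.int32(12), array([742.4,  12.2])), (np.int32(62), array([736.4,  11.5])), (np.int32(157), array([705.2,  13.6]))]
1876 [646.2 -30.6] ends [602. -52.] [690.  -9.] w 9.8
1803 [631.8  16.6] ends [582.   9.] [681.  24.] w 9.5
(250, 210, 302, 282) R [(np.int32(163), array([527.2, 144.7])), (np.int32(142), array([517.9, 165.1])), (np.int32(167), array([491.2, 139.8]))]
2088 [438.9  86.9] ends [398.  59.] [480. 115.] w 9.8
1982 [417.3 132.7] ends [370. 118.] [465. 147.] w 9.4
(340, 212, 382, 285) R [(np.int32(173), array([ 519.9, -116.6])), (np.int32(134), array([ 518.5, -136. ])), (np.int32(167), array([ 484.4, -121.5]))]
2102 [418.4 -89.3] ends [370. -77.] [ 466. -102.] w 9.9
2003 [ 412.3 -135.3] ends [ 363. -135.] [ 461. -136.] w 9.6
```

```bash
cat >> h.py <<'E'
from scipy.spatial.transform import Rotation as Ro
def go(env,x,y,z,yaw):
    s=env.get_state(); Rm=np.array(s["eef_rot"]); p=np.array(s["tool_pos"])
    a=np.radians(yaw); X=np.array([np.cos(a),np.sin(a),0]); Z=np.array([0,0,-1.]); T=np.c_[X,np.cross(Z,X),Z]
    d=Rm.T@(np.array([x,y,z])-p)/1000; r=np.degrees(Ro.from_matrix(Rm.T@T).as_rotvec())
    print("shift",d.round(4),"turn",r.round(2),"rows>=",round(max(np.linalg.norm(d)/.0625,np.linalg.norm(r)/10.7),1),"t",round(s["time"],2),"gap",round(s["finger_gap"],1))
E
python3 -c "
from bench import env
from h import *
go(env,446,118,110,115.6)"
```

```text
shift [-0.4246  0.3878  0.1381] turn [-3.000e-02  6.000e-02 -4.358e+01] rows>= 9.5 t 0.25 gap 85.0
```

>>> drive_tool --increments '[-0.425,0.388,0.138,0,0,-43.6,-0.425,0.388,0.138,0,0,-43.6,-0.425,0.388,0.138,0,0,-43.6,-0.425,0.388,0.138,0,0,-43.6,-0.425,0.388,0.138,0,0,-43.6,-0.425,0.388,0.138,0,0,-43.6,-0.425,0.388,0.138,0,0,-43.6,-0.425,0.388,0.138,0,0,-43.6,-0.425,0.388,0.138,0,0,-43.6,-0.425,0.388,0.138,0,0,-43.6]' --grip -0.65 --newtons 20

```text
time: 1.5
tool_pos: [446.4, 114.9, 109.5]
eef_rot: [[-0.43, 0.903, -0.001], [0.903, 0.43, -0.002], [-0.001, -0.001, -1.0]]
force: [0.2, 0.9, 0.6]
finger_gap: 70.7
```

>>> drive_tool --increments '[0,0,0,0,0,0,0,0,0,0,0,0]'

```text
time: 1.75
tool_pos: [446.3, 115.2, 109.6]
eef_rot: [[-0.429, 0.903, -0.001], [0.903, 0.429, -0.001], [-0.001, -0.001, -1.0]]
force: [-0.0, 0.1, 0.6]
finger_gap: 70.6
```

```bash
python3 -c "
from bench import env
from h import *
go(env,446,118,30,115.6)
c=env.camera('wrist'); cv2.imwrite('pics/w1.png',c['img']); print(c['fx'],c['cx'],c['cy'],c['origin'],c['attitude'])
print(proj(c,(446.1,118.2,6)),proj(c,(491.2,139.8,11)))"
```

```text
shift [0.0027 0.0011 0.0796] turn [-0.08  0.03 -0.16] rows>= 1.3 t 1.75 gap 70.6
283.1664008789321 316.6146475088344 200.99697226668704 [379.08933217  85.75054571 235.5564187 ] [[-4.28736592e-01  8.65958490e-01  2.57489473e-01]
 [ 9.03429540e-01  4.10955840e-01  1.22189864e-01]
 [-5.45319683e-06  2.85010862e-01 -9.58524287e-01]]
[317.30376597 207.96615816] [317.47883996 263.44824393]
```

View pics/w1.png

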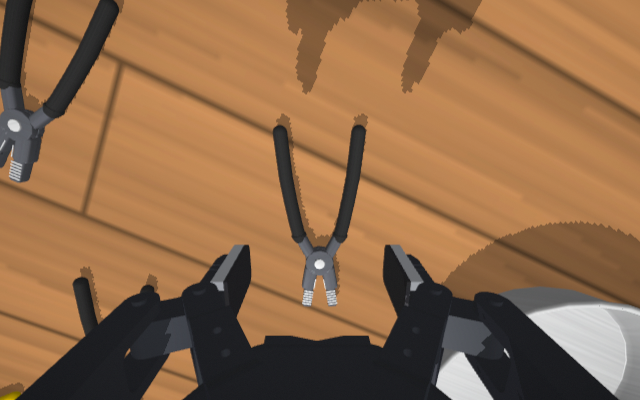

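The wrist view has the rivet at (319,265), against a predicted (317,263), and the handles are symmetric about u=319. I'll add about 1.5 mm in tool x and descend.

>>> drive_tool --increments '[0.004,0.001,0.04,0,0,0,0.004,0.001,0.075,0,0,0,0.004,0.001,0.087,0,0,0,0.004,0.001,0.09,0,0,0,0.004,0.001,0.09,0,0,0]'

```text
time: 2.42
tool_pos: [446.4, 120.1, 20.8]
eef_rot: [[-0.431, 0.902, 0.001], [0.902, 0.431, -0.001], [-0.001, 0.001, -1.0]]
force: [-0.3, 0.1, 0.3]
finger_gap: 70.3
```

>>> drive_tool --increments '[0,0,0.0,0,0,0]'

```text
time: 2.55
tool_pos: [447.5, 120.5, 22.0]
eef_rot: [[-0.431, 0.902, 0.004], [0.902, 0.431, -0.0], [-0.002, 0.003, -1.0]]
force: [0.2, -0.5, -0.2]
finger_gap: 70.5
```

```bash
python3 -c "
from bench import env
from h import *
go(env,446,118,18,115.6);print(env.get_state()['tool_pos'],env.get_state()['force'])
c=env.camera('wrist'); cv2.imwrite('pics/w2.png',c['img'])
"
```

```text
shift [-0.0016 -0.0025  0.004 ] turn [ 0.18  0.1  -0.06] rows>= 0.1 t 2.55 gap 70.5
[447.53863974 120.48177651  22.03776309] [ 0.1646408  -0.53289429 -0.15710617]
```

View pics/w2.png

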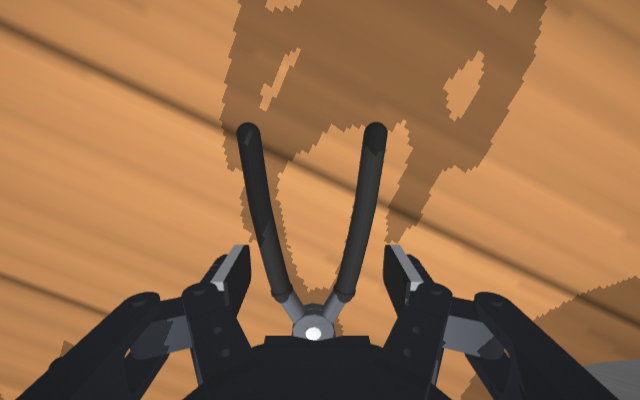

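The pads straddle the handles and stand about 1.5 mm off centre. By my estimate the tips are at about z=16 at this opening. I'll go 7 mm lower and squeeze.

>>> drive_tool --increments '[-0.0015,-0.0025,0.0035,0.2,0.1,0,-0.0015,-0.0025,0.007,0.2,0.1,0,-0.0015,-0.0025,0.007,0.2,0.1,0]'

```text
time: 2.98
tool_pos: [445.7, 117.8, 14.7]
eef_rot: [[-0.431, 0.902, -0.001], [0.902, 0.431, -0.0], [0.0, -0.001, -1.0]]
force: [0.9, 0.0, -0.4]
finger_gap: 70.4
```

>>> drive_tool --increments '[0,0,0,0,0,0,0,0,0,0,0,0,0,0,0,0,0,0,0,0,0,0,0,0,0,0,0,0,0,0,0,0,0,0,0,0,0,0,0,0,0,0,0,0,0,0,0,0]' --grip 1 --newtons 20

```text
time: 3.98
tool_pos: [445.9, 117.8, 15.1]
eef_rot: [[-0.431, 0.902, -0.001], [0.902, 0.431, -0.0], [-0.0, -0.001, -1.0]]
force: [-2.2, -1.3, 6.3]
finger_gap: 59.3
```

```bash
python3 -c "
from bench import env
from h import *
print({k:np.round(v,2) for k,v in env.get_state().items()})
c=env.camera('wrist'); cv2.imwrite('pics/w3.png',c['img'])
"
```

```text
{'time': np.float64(3.98), 'q': array([ 0.2 ,  0.14,  2.24, -0.  ,  0.76, -1.81]), 'qd': array([-0., -0.,  0., -0.,  0.,  0.]), 'joint_efforts': array([  0.36, -32.43, -25.64,   0.25,  -0.64,   0.04]), 'tool_pos': array([445.85, 117.75,  15.11]), 'eef_rot': array([[-0.43,  0.9 , -0.  ],
       [ 0.9 ,  0.43, -0.  ],
       [-0.  , -0.  , -1.  ]]), 'force': array([-2.21, -1.27,  6.26]), 'torque': array([-0.23,  0.32,  0.  ]), 'finger_gap': np.float64(59.25)}
```

View pics/w3.png

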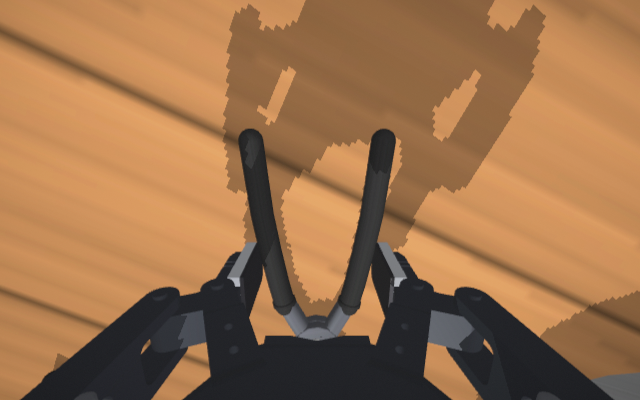

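The pads are on both handles and the gap has stopped at 59 mm under 20 N, so this pair looks seized. I'll confirm at 60 N.

>>> drive_tool --increments '[0,0,0,0,0,0,0,0,0,0,0,0,0,0,0,0,0,0,0,0,0,0,0,0]' --newtons 60

```text
time: 4.53
tool_pos: [445.9, 117.7, 15.8]
eef_rot: [[-0.431, 0.902, -0.001], [0.902, 0.431, -0.0], [0.0, -0.001, -1.0]]
force: [-3.1, -1.0, 8.3]
finger_gap: 57.0
```

>>> drive_tool --increments '[0,0,-0.01,0,0,0,0,0,-0.03,0,0,0,0,0,-0.06,0,0,0,0,0,-0.11,0,0,0,0,0,-0.11,0,0,0]'

```text
time: 5.15
tool_pos: [449.5, 118.6, 130.2]
eef_rot: [[-0.431, 0.902, 0.008], [0.902, 0.431, 0.002], [-0.002, 0.008, -1.0]]
force: [0.5, 0.5, -2.5]
finger_gap: 56.8
```

```bash
python3 -c "
from bench import env
from h import *
go(env,523.5,385.5,150,115.6);go(env,523.5,385.5,150,115.6-20)
c=env.camera('wrist'); cv2.imwrite('pics/w4.png',c['img']);s=env.camera('scene')['img']
cv2.imwrite('pics/w4.png',np.vstack([c['img'][150:],cv2.resize(s[80:290,280:600],(640,420))[:300]]))
"
```

```text
shift [ 0.2089  0.182  -0.0188] turn [ 0.45  0.12 -0.06] rows>= 4.4 t 5.15 gap 56.8
shift [ 0.2089  0.182  -0.0188] turn [ 0.47  0.04 19.94] rows>= 4.4 t 5.15 gap 56.8
```

View pics/w4.png

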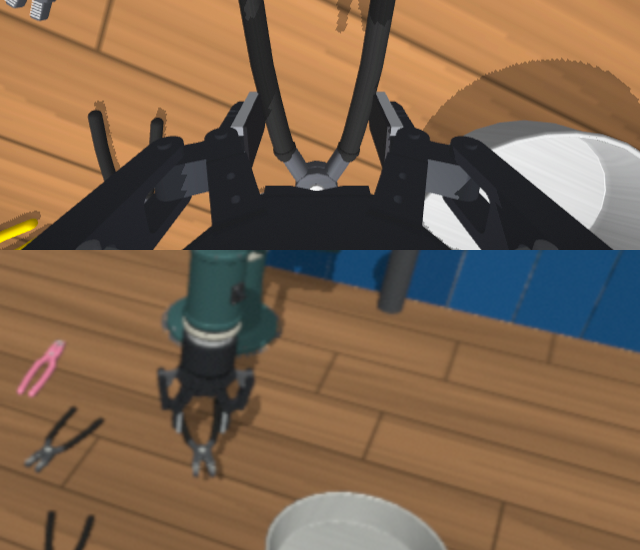

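The lifted pair is still open at a gap of 57 mm under 60 N, so it is seized. It goes to the pan.

```bash
python3 -c "
from bench import env
from h import *
go(env,512,380,130,115.6)"
```

```text
shift [ 0.2081  0.1726 -0.0041] turn [-0.03  0.01 -0.06] rows>= 4.3 t 5.25 gap 56.5
```

>>> drive_tool --increments '[0.04,0.033,-0.004,0,0,0,0.083,0.069,-0.004,0,0,0,0.125,0.104,-0.004,0,0,0,0.167,0.138,-0.004,0,0,0,0.195,0.162,-0.004,0,0,0,0.208,0.173,-0.004,0,0,0,0.208,0.173,-0.004,0,0,0,0.208,0.173,-0.004,0,0,0]'

```text
time: 6.25
tool_pos: [511.4, 378.4, 128.7]
eef_rot: [[-0.431, 0.903, -0.003], [0.903, 0.431, -0.002], [-0.001, -0.003, -1.0]]
force: [-0.0, 0.5, -2.4]
finger_gap: 56.7
```

```bash
python3 -c "
from bench import env
from h import *
go(env,512,380,27,115.6)"
```

```text
shift [0.0014 0.0015 0.1017] turn [-0.19  0.06 -0.1 ] rows>= 1.6 t 6.25 gap 56.7
```

>>> drive_tool --increments '[0.001,0.001,0.035,0,0,0,0.001,0.001,0.07,0,0,0,0.001,0.001,0.09,0,0,0,0.001,0.001,0.098,0,0,0,0.001,0.001,0.101,0,0,0,0.001,0.001,0.101,0,0,0,0.001,0.001,0.101,0,0,0]'

```text
time: 7.12
tool_pos: [512.5, 380.1, 29.0]
eef_rot: [[-0.431, 0.903, -0.001], [0.903, 0.431, -0.001], [-0.001, -0.001, -1.0]]
force: [0.0, 0.1, -2.5]
finger_gap: 56.7
```

>>> drive_tool --increments '[0,0,0.001,0,0,0,0,0,0.0025,0,0,0,0,0,0.004,0,0,0,0,0,0.005,0,0,0,0,0,0.005,0,0,0]'

```text
time: 7.75
tool_pos: [512.3, 380.0, 23.7]
eef_rot: [[-0.431, 0.903, -0.001], [0.903, 0.431, -0.001], [-0.001, -0.002, -1.0]]
force: [-0.0, 0.1, -2.5]
finger_gap: 56.8
```

>>> drive_tool --increments '[0,0,0.001,0,0,0,0,0,0.002,0,0,0,0,0,0.0025,0,0,0,0,0,0.0025,0,0,0]'

```text
time: 8.25
tool_pos: [512.3, 380.0, 21.2]
eef_rot: [[-0.431, 0.903, -0.001], [0.903, 0.431, -0.001], [-0.001, -0.002, -1.0]]
force: [-0.7, -0.2, -2.5]
finger_gap: 57.2
```

>>> drive_tool --increments '[0,0,0.0005,0,0,0,0,0,0.001,0,0,0,0,0,0.001,0,0,0]'

```text
time: 8.62
tool_pos: [512.3, 380.0, 20.2]
eef_rot: [[-0.431, 0.903, -0.001], [0.903, 0.431, -0.001], [-0.001, -0.002, -1.0]]
force: [-0.7, 0.1, -2.1]
finger_gap: 56.6
```

>>> drive_tool --increments '[0,0,0.001,0,0,0,0,0,0.001,0,0,0]'

```text
time: 8.88
tool_pos: [512.4, 380.1, 19.9]
eef_rot: [[-0.431, 0.903, -0.001], [0.903, 0.431, -0.001], [-0.001, -0.001, -1.0]]
force: [-0.9, -1.2, 4.2]
finger_gap: 56.2
```

>>> drive_tool --increments '[0,0,0,0,0,0,0,0,0,0,0,0,0,0,0,0,0,0,0,0,0,0,0,0]' --grip -0.65 --newtons 20

```text
time: 9.38
tool_pos: [512.4, 380.1, 19.8]
eef_rot: [[-0.431, 0.903, -0.001], [0.903, 0.431, -0.001], [-0.001, -0.001, -1.0]]
force: [0.2, -0.0, 0.1]
finger_gap: 70.6
```

>>> drive_tool --increments '[0,0,-0.01,0,0,0,0,0,-0.04,0,0,0,0,0,-0.09,0,0,0,0,0,-0.11,0,0,0,0,0,-0.11,0,0,0]'

```text
time: 10.0
tool_pos: [514.0, 381.2, 132.4]
eef_rot: [[-0.431, 0.903, 0.003], [0.903, 0.431, 0.001], [0.0, 0.003, -1.0]]
force: [0.1, 0.1, -0.3]
finger_gap: 70.4
```

```bash
python3 -c "
from bench import env
from h import *
go(env,657.5,-1,110,107.2)
c=env.camera('wrist'); cv2.imwrite('pics/w5.png',c['img'])
"
```

```text
shift [-0.4067 -0.0351  0.0223] turn [ 0.19 -0.02  8.31] rows>= 6.5 t 10.0 gap 70.4
```

View pics/w5.png

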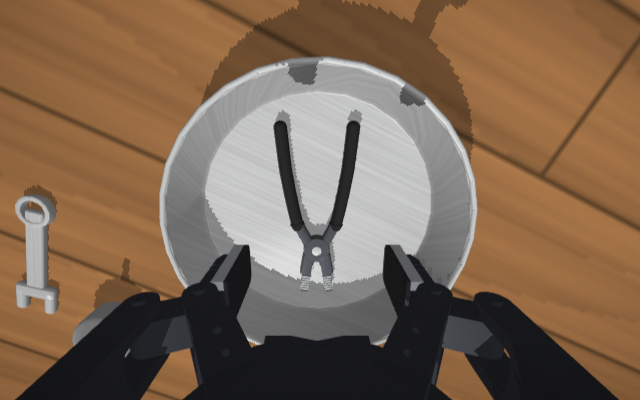

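The pair lies flat and centred in the pan (rivet at 317,251). Next is pair A.

>>> drive_tool --increments '[-0.05,-0.004,0,0,0,2,-0.11,-0.009,0,0,0,4,-0.17,-0.015,0,0,0,6,-0.23,-0.02,0,0,0,8.3,-0.29,-0.025,0.01,0,0,8.3,-0.35,-0.03,0.022,0,0,8.3,-0.395,-0.034,0.022,0,0,8.3,-0.407,-0.035,0.022,0,0,8.3,-0.407,-0.035,0.022,0,0,8.3,-0.407,-0.035,0.022,0,0,8.3]'

```text
time: 11.3
tool_pos: [655.4, -0.7, 107.5]
eef_rot: [[-0.297, 0.955, -0.002], [0.955, 0.297, -0.0], [0.001, -0.002, -1.0]]
force: [0.2, -0.0, 0.3]
finger_gap: 70.4
```

```bash
python3 -c "
from bench import env
from h import *
go(env,657.5,-1,15,107.2)
c=env.camera('wrist')
g=c['img'][60:330,200:440].astype(int);mx=g.max(2);sat=mx-g.min(2)
n,l,s,ce=cv2.connectedComponentsWithStats(((g.min(2)>170)&(sat<40)).astype(np.uint8))
print([(int(s[i,4]),ray(c,ce[i][0]+200,ce[i][1]+60,11)[:2].round(1),(ce[i]+[200,60]).round()) for i in range(1,n) if s[i,4]>8])
for v in (180,200,215): print(v,np.nonzero(c['img'][v,200:440].max(1)<60)[0][[0,-1]]+200)
print(proj(c,(705.2,13.6,11)),proj(c,(657.5,-1,9)))
"
```

```text
shift [-0.001   0.0021  0.0925] turn [-0.11 -0.03  0.07] rows>= 1.5 t 11.3 gap 70.4
[(74, array([705.3,  14.7]), array([314., 266.])), (107, array([741.2,  14.7]), array([302., 300.])), (91, array([734.9,  35.5]), array([326., 300.]))]
180 [274 352]
200 [279 348]
215 [282 345]
[312.76584482 265.73697788] [312.78049521 211.20146294]
```

>>> drive_tool --increments '[0,0.002,0.04,0,0,0,0,0.002,0.075,0,0,0,0,0.002,0.088,0,0,0,0,0.002,0.0925,0,0,0,0,0.002,0.0925,0,0,0,0,0.002,0.0925,0,0,0]'

```text
time: 12.1
tool_pos: [658.7, 0.2, 17.1]
eef_rot: [[-0.297, 0.955, 0.002], [0.955, 0.297, -0.0], [-0.001, 0.001, -1.0]]
force: [-0.2, -0.6, 0.1]
finger_gap: 70.4
```

>>> drive_tool --increments '[0,0,0,0,0,0,0,0,0,0,0,0,0,0,0,0,0,0,0,0,0,0,0,0,0,0,0,0,0,0,0,0,0,0,0,0,0,0,0,0,0,0,0,0,0,0,0,0]' --grip 1 --newtons 20

```text
time: 13.1
tool_pos: [660.5, -0.2, 19.8]
eef_rot: [[-0.297, 0.955, 0.005], [0.955, 0.297, -0.001], [-0.002, 0.005, -1.0]]
force: [-1.5, -0.4, 8.4]
finger_gap: 38.1
```

The gap has closed to 38 mm, so pair A works. I'll grip at 50 N and lift.

>>> drive_tool --increments '[0,0,0,0,0,0,0,0,0,0,0,0,0,0,0,0,0,0]' --newtons 50

```text
time: 13.48
tool_pos: [660.6, -0.3, 20.1]
eef_rot: [[-0.297, 0.955, 0.005], [0.955, 0.297, -0.001], [-0.002, 0.005, -1.0]]
force: [-0.1, -1.0, 2.1]
finger_gap: 37.1
```

>>> drive_tool --increments '[0,0,-0.01,0,0,0,0,0,-0.03,0,0,0,0,0,-0.07,0,0,0,0,0,-0.11,0,0,0,0,0,-0.11,0,0,0,0,0,-0.11,0,0,0]'

```text
time: 14.22
tool_pos: [659.5, -0.2, 130.0]
eef_rot: [[-0.297, 0.955, 0.005], [0.955, 0.297, -0.001], [-0.002, 0.005, -1.0]]
force: [-0.0, -0.1, -1.8]
finger_gap: 36.7
```

```bash
python3 -c "
from bench import env
from h import *
c=env.camera('top'); im=c['img']
# tray rim corners: pale wood mask
hsv=cv2.cvtColor(im,cv2.COLOR_BGR2HSV)[150:280,400:525]; 
m=((hsv[...,2]>205)).astype(np.uint8); n,l,s,_=cv2.connectedComponentsWithStats(m); i=1+s[1:,4].argmax(); 
pts=np.argwhere(l==i)[:,::-1].astype(np.float32); r=cv2.minAreaRect(pts); b=cv2.boxPoints(r)+[400,150]; print(s[i],b.round(1).tolist())
for z in (8,45): print(z,[ray(c,*p,z)[:2].round().tolist() for p in b])
T=np.array([529,-381]);a=np.radians(4)
print(env.get_state()['tool_pos'])
for y in(52,-52):
  p=T+np.array([[np.cos(a),-np.sin(a)],[np.sin(a),np.cos(a)]])@[-12.5,y]; go(env,*p,130,94); print(p)
cv2.imwrite('pics/t6.png',cv2.resize(im[150:280,330:530],None,fx=4,fy=4))
"
```

```text
[  18   21   94   91 5528] [[417.3, 176.3], [500.9, 166.5], [511.4, 255.0], [427.7, 264.9]]
8 [[646.0, -269.0], [675.0, -502.0], [430.0, -514.0], [403.0, -288.0]]
45 [[637.0, -261.0], [665.0, -488.0], [427.0, -500.0], [401.0, -280.0]]
[ 6.58722290e+02 -1.23456200e-01  1.28737991e+02]
shift [-0.2716 -0.2373 -0.0015] turn [ 0.16  0.06 13.29] rows>= 5.8 t 14.28 gap 36.4
[ 512.90311274 -329.99862531]
shift [-0.3728 -0.2612 -0.0014] turn [ 0.16  0.06 13.29] rows>= 7.3 t 14.28 gap 36.4
[ 520.15778601 -433.74528654]
```

View pics/t6.png

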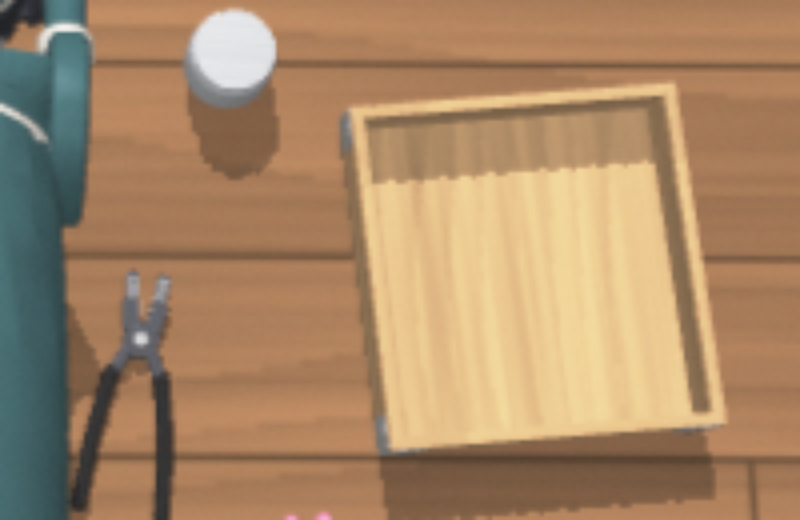

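The tray's rim corners in the crop give a centre of about (530,-381) and a yaw of about 4.4°. The first working pair goes to the far slot.

>>> drive_tool --increments '[-0.045,-0.03,0,0,0,2,-0.095,-0.065,0,0,0,4,-0.145,-0.1,0,0,0,6,-0.195,-0.135,0,0,0,8,-0.245,-0.17,0,0,0,10,-0.295,-0.205,0,0,0,12,-0.34,-0.237,0,0,0,13.3,-0.366,-0.256,0,0,0,13.3,-0.373,-0.261,0,0,0,13.3,-0.373,-0.261,0,0,0,13.3]'

```text
time: 15.52
tool_pos: [519.5, -433.2, 126.7]
eef_rot: [[-0.069, 0.998, 0.001], [0.998, 0.069, 0.002], [0.002, 0.001, -1.0]]
force: [0.4, 0.0, -2.7]
finger_gap: 36.8
```

>>> drive_tool --increments '[0,0,0,0,0,0]'

```text
time: 15.65
tool_pos: [519.7, -431.5, 125.9]
eef_rot: [[-0.07, 0.998, -0.0], [0.998, 0.07, 0.003], [0.003, 0.0, -1.0]]
force: [0.2, 0.0, -3.0]
finger_gap: 36.9
```

```bash
python3 -c "
from bench import env
from h import *
go(env,521,-434,34,94.2)"
```

```text
shift [-0.0029  0.0011  0.0919] turn [ 0.01 -0.2  -0.2 ] rows>= 1.5 t 15.65 gap 36.9
```

>>> drive_tool --increments '[-0.003,0.001,0.035,0,-0.2,0,-0.003,0.001,0.065,0,-0.2,0,-0.003,0.001,0.083,0,-0.2,0,-0.003,0.001,0.09,0,-0.2,0,-0.003,0.001,0.092,0,-0.2,0,-0.003,0.001,0.092,0,-0.2,0,-0.003,0.001,0.092,0,-0.2,0]'

```text
time: 16.52
tool_pos: [521.7, -434.9, 35.3]
eef_rot: [[-0.07, 0.998, 0.002], [0.998, 0.07, -0.002], [-0.002, 0.002, -1.0]]
force: [1.3, -0.2, -2.3]
finger_gap: 36.7
```

>>> drive_tool --increments '[0,0,0.001,0,0,0,0,0,0.0025,0,0,0,0,0,0.004,0,0,0,0,0,0.0045,0,0,0,0,0,0.0045,0,0,0]'

```text
time: 17.15
tool_pos: [521.5, -434.8, 30.5]
eef_rot: [[-0.07, 0.998, 0.002], [0.998, 0.07, -0.001], [-0.001, 0.001, -1.0]]
force: [-0.2, -0.1, -2.1]
finger_gap: 36.6
```

>>> drive_tool --increments '[0,0,0.001,0,0,0,0,0,0.001,0,0,0]'

```text
time: 17.4
tool_pos: [521.5, -434.7, 29.4]
eef_rot: [[-0.07, 0.998, 0.001], [0.998, 0.07, -0.001], [-0.001, 0.001, -1.0]]
force: [0.4, -0.2, -3.0]
finger_gap: 36.8
```

>>> drive_tool --increments '[0,0,0.001,0,0,0,0,0,0.001,0,0,0]'

```text
time: 17.65
tool_pos: [521.5, -434.8, 28.5]
eef_rot: [[-0.07, 0.998, 0.001], [0.998, 0.07, -0.001], [-0.001, 0.001, -1.0]]
force: [-0.8, 0.4, -2.1]
finger_gap: 36.8
```

>>> drive_tool --increments '[0,0,0.001,0,0,0,0,0,0.001,0,0,0]'

```text
time: 17.9
tool_pos: [521.6, -434.9, 28.1]
eef_rot: [[-0.07, 0.998, 0.002], [0.998, 0.07, -0.001], [-0.001, 0.002, -1.0]]
force: [-1.7, 2.0, 2.6]
finger_gap: 36.7
```

>>> drive_tool --increments '[0,0,0,0,0,0,0,0,0,0,0,0,0,0,0,0,0,0,0,0,0,0,0,0]' --grip -0.3 --newtons 20

```text
time: 18.4
tool_pos: [521.6, -434.9, 28.0]
eef_rot: [[-0.07, 0.998, 0.002], [0.998, 0.07, -0.001], [-0.001, 0.002, -1.0]]
force: [-0.6, 0.2, -0.2]
finger_gap: 55.4
```

>>> drive_tool --increments '[0,0,-0.01,0,0,0,0,0,-0.04,0,0,0,0,0,-0.08,0,0,0,0,0,-0.1,0,0,0,0,0,-0.1,0,0,0]'

```text
time: 19.02
tool_pos: [522.7, -435.9, 130.7]
eef_rot: [[-0.07, 0.998, 0.005], [0.998, 0.07, -0.005], [-0.005, 0.005, -1.0]]
force: [0.4, -0.3, -1.0]
finger_gap: 55.4
```

```bash
python3 -c "
from bench import env
from h import *
go(env,435,-115,110,82.5)
c=env.camera('wrist'); cv2.imwrite('pics/w7.png',c['img'])
"
```

```text
shift [ 0.3263 -0.0653  0.0188] turn [ 0.31  0.26 11.49] rows>= 5.3 t 19.02 gap 55.4
```

View pics/w7.png

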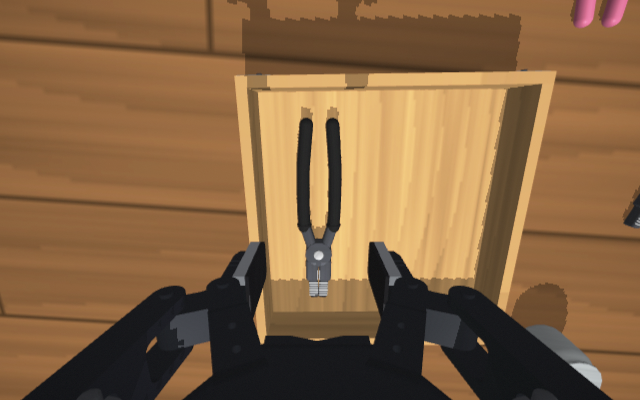

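Pair A lies flat in the tray with its jaws closed (rivet at 319,256) and there is plenty of room on its right. Now pair C.

>>> drive_tool --increments '[0.05,-0.01,0,0,0,2,0.11,-0.022,0,0,0,5,0.17,-0.034,0,0,0,8,0.23,-0.046,0,0,0,11.5,0.28,-0.056,0.01,0,0,11.5,0.315,-0.063,0.019,0,0,11.5,0.326,-0.065,0.019,0.3,0.3,11.5,0.326,-0.065,0.019,0.3,0.3,11.5,0.326,-0.065,0.019,0.3,0.3,11.5]' --grip -0.65

```text
time: 20.2
tool_pos: [435.0, -115.4, 108.8]
eef_rot: [[0.131, 0.991, -0.002], [0.991, -0.131, 0.002], [0.002, -0.002, -1.0]]
force: [-0.5, -1.3, -0.7]
finger_gap: 70.4
```

```bash
python3 -c "
from bench import env
from h import *
go(env,435,-115,17,82.5)
c=env.camera('wrist')
g=c['img'][60:330,200:440].astype(int);mx=g.max(2);sat=mx-g.min(2)
n,l,s,ce=cv2.connectedComponentsWithStats(((g.min(2)>170)&(sat<40)).astype(np.uint8))
print([(int(s[i,4]),ray(c,ce[i][0]+200,ce[i][1]+60,11)[:2].round(1),(ce[i]+[200,60]).round()) for i in range(1,n) if s[i,4]>8])
for v in (180,200,215): print(v,np.nonzero(c['img'][v,200:440].max(1)<60)[0][[0,-1]]+200)
print(proj(c,(484.4,-121.5,11)),proj(c,(435,-115,9)))
"
```

```text
shift [0.0002 0.0001 0.0918] turn [-0.12 -0.13 -0.04] rows>= 1.5 t 20.2 gap 70.4
[(74, array([ 484.6, -120.4]), array([316., 264.])), (9, array([ 504.2, -127.4]), array([312., 284.])), (13, array([ 511.2, -133. ]), array([306., 291.])), (85, array([ 520.3, -115.1]), array([327., 298.])), (35, array([ 516.1, -134.4]), array([306., 296.])), (24, array([ 522.5, -136.4]), array([305., 302.]))]
180 [280 352]
200 [283 349]
215 [286 346]
[315.06598709 263.74347318] [314.88506694 209.38198234]
```

>>> drive_tool --increments '[0.001,0,0.04,0,0,0,0.001,0,0.073,0,0,0,0.001,0,0.086,0,0,0,0.001,0,0.091,0,0,0,0.001,0,0.091,0,0,0,0.001,0,0.091,0,0,0]'

```text
time: 21.0
tool_pos: [436.2, -114.7, 19.1]
eef_rot: [[0.132, 0.991, 0.001], [0.991, -0.132, 0.002], [0.002, 0.0, -1.0]]
force: [0.8, -1.2, 0.4]
finger_gap: 70.7
```

>>> drive_tool --increments '[0,0,0,0,0,0,0,0,0,0,0,0,0,0,0,0,0,0,0,0,0,0,0,0,0,0,0,0,0,0,0,0,0,0,0,0,0,0,0,0,0,0,0,0,0,0,0,0]' --grip 1 --newtons 20

```text
time: 22.0
tool_pos: [437.6, -115.2, 20.8]
eef_rot: [[0.131, 0.991, 0.003], [0.991, -0.131, 0.001], [0.001, 0.003, -1.0]]
force: [-1.4, -0.2, 7.9]
finger_gap: 38.3
```

Pair C works too, with the gap closed to 38 mm.

>>> drive_tool --increments '[0,0,0,0,0,0,0,0,0,0,0,0,0,0,0,0,0,0]' --newtons 50

```text
time: 22.38
tool_pos: [437.9, -115.2, 21.2]
eef_rot: [[0.131, 0.991, 0.004], [0.991, -0.131, 0.001], [0.001, 0.004, -1.0]]
force: [0.6, 1.2, 3.0]
finger_gap: 36.8
```

>>> drive_tool --increments '[0,0,-0.01,0,0,0,0,0,-0.03,0,0,0,0,0,-0.07,0,0,0,0,0,-0.11,0,0,0,0,0,-0.11,0,0,0,0,0,-0.11,0,0,0]'

```text
time: 23.12
tool_pos: [436.6, -115.0, 130.4]
eef_rot: [[0.131, 0.991, 0.003], [0.991, -0.131, 0.001], [0.001, 0.002, -1.0]]
force: [-0.8, 0.4, -1.7]
finger_gap: 36.7
```

```bash
python3 -c "
from bench import env
from h import *
go(env,514,-334,130,94.2)"
```

```text
shift [-0.2069  0.1055  0.0004] turn [  0.15  -0.06 -11.75] rows>= 3.7 t 23.12 gap 36.7
```

>>> drive_tool --increments '[-0.04,0.02,0,0,0,-2,-0.085,0.043,0,0,0,-4.5,-0.13,0.066,0,0,0,-7,-0.17,0.087,0,0,0,-10,-0.198,0.101,0,0,0,-11.8,-0.207,0.1055,0,0,0,-11.8,-0.207,0.1055,0,0,0,-11.8,-0.207,0.1055,0,0,0,-11.8]'

```text
time: 24.12
tool_pos: [513.1, -332.5, 129.3]
eef_rot: [[-0.074, 0.997, 0.001], [0.997, 0.074, 0.003], [0.003, 0.001, -1.0]]
force: [0.5, 0.3, -2.0]
finger_gap: 36.8
```

```bash
python3 -c "
from bench import env
from h import *
go(env,514,-334,35,94.2)"
```

```text
shift [-0.0018  0.0007  0.0943] turn [ 0.05 -0.16  0.07] rows>= 1.5 t 24.12 gap 36.8
```

>>> drive_tool --increments '[-0.002,0.001,0.035,0,-0.2,0,-0.002,0.001,0.065,0,-0.2,0,-0.002,0.001,0.084,0,-0.2,0,-0.002,0.001,0.092,0,-0.2,0,-0.002,0.001,0.094,0,-0.2,0,-0.002,0.001,0.094,0,-0.2,0,-0.002,0.001,0.094,0,-0.2,0]'

```text
time: 25.0
tool_pos: [515.1, -334.7, 36.5]
eef_rot: [[-0.074, 0.997, 0.003], [0.997, 0.074, -0.002], [-0.002, 0.002, -1.0]]
force: [-0.3, -0.6, -2.0]
finger_gap: 36.6
```

>>> drive_tool --increments '[0,0,0.001,0,0,0,0,0,0.0025,0,0,0,0,0,0.004,0,0,0,0,0,0.0045,0,0,0,0,0,0.0045,0,0,0]'

```text
time: 25.62
tool_pos: [514.9, -334.7, 31.8]
eef_rot: [[-0.074, 0.997, 0.002], [0.997, 0.074, -0.002], [-0.002, 0.002, -1.0]]
force: [0.9, -0.8, -1.8]
finger_gap: 36.8
```

>>> drive_tool --increments '[0,0,0.001,0,0,0,0,0,0.001,0,0,0]'

```text
time: 25.88
tool_pos: [514.8, -334.6, 30.7]
eef_rot: [[-0.074, 0.997, 0.002], [0.997, 0.074, -0.002], [-0.002, 0.002, -1.0]]
force: [-0.3, 0.5, -1.8]
finger_gap: 36.7
```

>>> drive_tool --increments '[0,0,0.001,0,0,0,0,0,0.001,0,0,0]'

```text
time: 26.12
tool_pos: [514.9, -334.7, 29.7]
eef_rot: [[-0.074, 0.997, 0.002], [0.997, 0.074, -0.002], [-0.002, 0.002, -1.0]]
force: [0.3, 0.2, -2.0]
finger_gap: 36.7
```

>>> drive_tool --increments '[0,0,0.001,0,0,0,0,0,0.001,0,0,0]'

```text
time: 26.38
tool_pos: [515.0, -334.7, 29.2]
eef_rot: [[-0.074, 0.997, 0.002], [0.997, 0.074, -0.002], [-0.002, 0.002, -1.0]]
force: [-1.5, 1.5, 2.9]
finger_gap: 36.7
```

>>> drive_tool --increments '[0,0,0.0005,0,0,0,0,0,0.0005,0,0,0]'

```text
time: 26.62
tool_pos: [515.0, -334.7, 29.2]
eef_rot: [[-0.074, 0.997, 0.002], [0.997, 0.074, -0.002], [-0.002, 0.002, -1.0]]
force: [-3.0, 1.3, 5.5]
finger_gap: 36.8
```

>>> drive_tool --increments '[0,0,0,0,0,0,0,0,0,0,0,0,0,0,0,0,0,0,0,0,0,0,0,0]' --grip -0.3 --newtons 20

```text
time: 27.12
tool_pos: [515.0, -334.7, 29.0]
eef_rot: [[-0.074, 0.997, 0.002], [0.997, 0.074, -0.002], [-0.002, 0.002, -1.0]]
force: [0.4, -1.1, 0.2]
finger_gap: 55.7
```

>>> drive_tool --increments '[0,0,-0.01,0,0,0,0,0,-0.04,0,0,0,0,0,-0.08,0,0,0,0,0,-0.13,0,0,0,0,0,-0.18,0,0,0,0,0,-0.2,0,0,0,0,0,-0.2,0,0,0,0,0,-0.2,0,0,0]'

```text
time: 28.12
tool_pos: [513.5, -333.7, 226.7]
eef_rot: [[-0.074, 0.997, -0.001], [0.997, 0.074, 0.0], [0.0, -0.001, -1.0]]
force: [-0.8, -0.6, -1.1]
finger_gap: 55.8
```

```bash
python3 -c "
from bench import env
from h import *
w=env.camera('wrist')['img'];t=env.camera('top')['img']
cv2.imwrite('pics/w8.png',np.vstack([cv2.resize(w,(480,300)),cv2.resize(t[120:280,120:520],(750,300))[:,:480]])) if 0 else cv2.imwrite('pics/w8.png',np.vstack([cv2.resize(w[20:340],(560,280)),cv2.resize(t[120:285,115:525],(560,225*1))]))
"
```

```text
(no output)
```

View pics/w8.png

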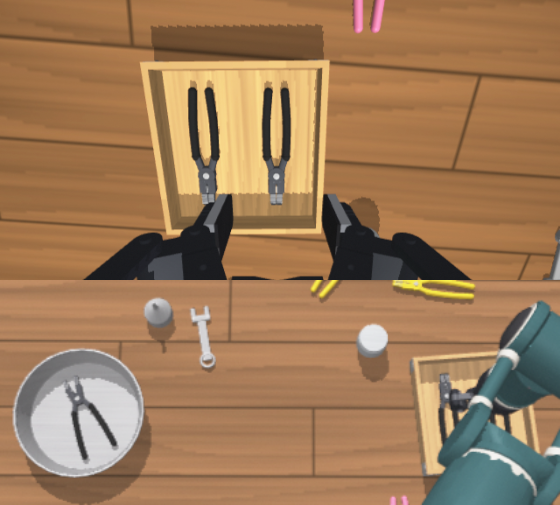

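The last picture shows both working pairs lying separately in the tray with jaws closed (rivets at 206,176 and 277,176). The seized pair is in the pan, and the tin, spanner and oiler look unmoved. I'm handing in.

```bash
python3 -c "
from bench import env
print(env.get_state()['time'],env.hand_in())"
```

```text
the job is handed in; nothing more can be done
28.225 None
```

The job is done and handed in at 28.2 s. I squeezed all three pairs: one is seized and two work.

- **Seized pair:** the left pair nearer the robot stayed open, with a gap of 59 mm at 20 N and 57 mm at 60 N. It now lies flat and centred in the pan.
- **Working pairs:** the other two closed to about 38 mm at 20 N. Both lie flat in the tray, side by side and not touching, with their jaws closed.

**Placing:** I lowered each pair in 1 mm or smaller steps at the end, until the wrist force showed contact with the floor (about 3 to 6 N), and only then let go. The highest force reading after any move was about 9 N.

**Last checks:** the final wrist and top pictures show all three pairs placed as asked. By eye, the tin, spanner and oil can had not moved; I did not measure their positions again. The robot was clear of everything, at about 227 mm height. No check failed or disagreed.

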